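# Take the tape hook off the desk rail

## Robot

A 6-joint arm with a two-finger parallel gripper is mounted at the origin on the work surface; the furniture and walls round the work are solid. World frame = base frame: x ahead of the robot, y to its left, z up, the work surface at z = 0. Lengths are in m, angles in rad, forces in N, time in s.
With the tool pointing down it reaches from about 0.35 to 0.85 m from the base axis. Payload 8.1 kg.
Tool frame: the origin (TCP) lies on the mounting face of the last link; the fingertips stand 186 mm ahead of it and the grasp point (between the pads) lies 167 mm ahead of it (r.nose_length is the z of the fingertips in the tool frame, in m); z points along the fingers, y is the line along which they close (so a half turn about z gives the same grasp; the last joint's range is limited). The gripper opens to 93 mm and grips with 3 to 60 N. Pads are 15 mm wide; open, the fingers measure 128 mm over their backs; the gripper's body (75 mm by 188 mm) begins 65 mm behind the grasp point.
Start: joints at [-1.356, 0.13, 1.488, -0, 1.523, -0.085], TCP at [0.177, -0.573, 0.405] pointing down, gripper open.
Joint ranges: [-2.96, 2.96], [-0.89, 2.26], [0.02, 2.5], [-1.34, 4.48], [0, 2.73], [-2.66, 2.66]. Speed limits (rad/s): [2.39, 2.39, 2.79, 3.14, 3.14, 3.14].

## Interface

Orientations are given as [roll, pitch, yaw] about the fixed x, y, z axes, in that order (R = Rz(yaw) Ry(pitch) Rx(roll)).
In Python, from workcell import r, claw, cams, job_done gives the robot as it stands. Calls block until the motion is done:
- r.reach(position, orientation): joint-space move of the TCP to a pose.
- r.servo_line(position, vel=0.15, frame=None): straight line of the TCP; frame=None keeps the orientation; vel is the mean speed in m/s.
- r.move_j(angles): joint-space move.
- claw.release() and claw.grasp(grasp_force=None): open the fingers fully, or close them until they stop; grasp_force is the grip in N (None keeps the last).
- r.wait(seconds).
- r.inverse_kinematics(position, orientation): joint angles nearest the present ones, or None.
- cams.capture(name): name is "scene" or "top"; returns a dict with "image" (420x560x3 uint8, red, green, blue), "fov_y" (degrees; the focal length in pixels is half the picture's height over the tangent of half this angle, whatever the lens; pixels are square), "cx", "cy" (the principal point, pixels), "k1" (the pictures are not rectified: a ray, as slopes to the right and down, at radius r is drawn at 1 + k1 r^2 times it, then the intrinsics apply), "camera_from_world" (4x4, takes a point from world to camera coordinates). Camera axes: x right, y down, z forward; pixel columns grow to the right and rows downward; lengths in m; the calibration is good to about 2 mm. A picture is of the moment at which its call begins. There is no depth.
A pose or a line that the arm cannot do raises r.PlanningError and nothing moves.
- job_done(): hands the job in; it is judged then, once.
Readings, each from a call of its own:
- r.read_t(): time.
- r.read_qpos(): joint angles.
- r.read_dq(): joint speeds.
- r.read_joint_efforts(): joint torques, N m.
- r.read_tcp_pos(): TCP position.
- r.read_eef_rot(): TCP orientation.
- r.read_force(): force on the tool from outside, world axes, zero at the start.
- r.read_moment(): the same for the moment, N m.
- r.read_gripper_width(): finger opening in m.
- r.read_grip_force(): force on a finger pad.
Only numpy, scipy, OpenCV 4.12 (cv2) and the standard library are available. Lean on these libraries where they do the work, as an engineer would, in place of code of your own. Each camera call takes 0.05 s, during which the arm holds its last target. There are 200 camera calls.

## Task

Take the tape hook off the desk rail: first lift the roll of masking tape off the hook and set it down in the wooden tray. Then, keeping the hook's spring catch squeezed, slide the hook gently along the track until it meets the end plate at the left end, lift it out through the gap there and set it down in the tray too. The rail only stands on the desk by its own weight and must stay standing where it is; leave the stapler and the jar alone.

Things in the scene. Friction and masses are not known exactly. Their poses are not given: they have to be found in the camera images.
- rail: Desk rail, an aluminium track on two dark steel side panels, 2 kg, standing free: more than about 10 N sideways, or upwards at one end, shifts it. Origin on the desk under the track's middle line. Its y runs along the track to the left, exit end; x points away from the robot. The panels reach 87 mm to the front (-x), 74 mm high; the hanging roll cannot pass the left one.
- track_top (a point): On the middle line of the T-track, at the top of its lips, 112 mm over the rail's origin, same axes. Track 40 mm wide, slot 16 mm, lips 5 mm thick. The left end section telescopes: drawn out by an unknown 0 to 40 mm, clamped. The lips are cut away over the last 39 mm before its end plate, which is 105 to 145 mm from here along y and stands 4 mm above the lips: find it by feel.
- hook_grip (a point): Centre of the sliding hook's black grip block (0.3 kg), 35 mm above the lips' middle line; rail's axes. Block 22 (x) x 36 (y) mm, top 13 mm above here, a 28 mm wide finger recess between 2.5 mm ribs on front and catch. Flange 40 x 36 x 10 mm on the lips; T-foot 26 x 36 mm under the lips, bottom 48 mm below here: it lifts straight out only within 3 mm of touching the end plate. Pinch it with its catch, along x.
- catch (a joint): Sprung catch behind (+x) the block: 36 mm wide upright pad, 0 = free, leaning back, top edge 36 mm behind the block's middle; 0.28 = squeezed upright, outer face 26 mm behind it (pinch 47 mm wide free, 37 mm squeezed; 4 N to start, 9 N home). Unless kept squeezed, its toe is stopped by a lug on the rail's back 4 to 14 mm before the gap. It springs back when let go.
- saddle (a point): Place on the hook's steel arm where the roll hangs: top of the arm, 64 mm in front (-x) of and 21 mm below the grip block's centre, same axes. The arm is 10 mm wide along y and reaches 83 mm from the block's middle; 5 mm high shoulders stand on it 17 mm either side of here, at the tip 6 mm.
- roll_centre (a point): Centre of the roll of masking tape, about 0.12 kg: a ring of 112 mm outer and 76 mm inner diameter, 25 mm wide along its own x axis, hanging on the hook's arm with that axis along the rail's x. It must rise 8 mm to clear the arm's tip, then comes off to the front (-x). 40 mm are free between the roll and the grip block.
- tray: Fixed open wooden tray, outside 137 (x) x 192 (y) x 30 mm high, walls and floor 5 mm thick; origin at the middle of its underside. It has room for the roll standing on edge with its axis along y in one half, and the hook in the other.
- stapler: Black desk stapler, 149 x 38 x 64 mm, to be left alone; origin under its middle.
- jar: Jar with a yellow cap, 42 mm across, 96 mm high, to the right of the rail, to be left alone; origin under its middle.
Not all that is in view belongs to the job. Of the things that look like the part that bears roll_centre, the larger one is meant.

How it is judged:
On the way, in this order (a step that is already met when the one before it is completed fails the run):
1. the tape roll is off its hook and in the tray (x of roll_centre in the frame of tray between -0.066 and 0.066 m and y of roll_centre in the frame of tray between -0.093 and 0.093 m and z of roll_centre in the frame of tray between 0 and 0.08 m), for 0.2 s.
2. the hook, still down in the track, is slid to the left end of the rail (y of hook_grip in the frame of rail above 0.078 m and z of hook_grip in the frame of rail below 0.155 m), for 0.05 s.
3. the hook is lifted out of the track (z of hook_grip in the frame of rail above 0.166 m), for 0.05 s.
At the end, for the whole second after the job is handed in: Roll and hook both lie or stand in the tray at rest (roll centre and hook grip point within its walls, no more than 80 and 85 mm above its underside); the rail stands level, within 8 mm of where it stood (all of step 1 and x of hook_grip in the frame of tray between -0.066 and 0.066 m and y of hook_grip in the frame of tray between -0.093 and 0.093 m and z of hook_grip in the frame of tray between 0 and 0.085 m and linear speed of each of roll, hook below 0.03 m/s and distance of rail from where it was at the start of the episode below 0.008 m and angle between rail's own z axis and vertical below 0.05 rad); the robot touches nothing.
It fails at once if the rail is tipped or lifted (more than 0.12 rad) or shoved more than 50 mm (angle between rail's own z axis and vertical above 0.12 rad or distance of rail from where it was at the start of the episode above 0.05 m).
It fails at once if the roll or the hook is dropped (falls faster than 1 m/s low over the desk) ((linear speed of roll above 1 m/s and height (world z) of roll_centre below 0.1 m) or (linear speed of hook above 1 m/s and height (world z) of hook_grip below 0.1 m)).
It fails at once if the stapler or the jar is moved more than 30 mm (distance of any of stapler, jar from where it was at the start of the episode above 0.03 m).
It also fails if it takes over 72 s, if anything falls off the work surface, if the arm or the gripper's body presses on something with over 40 N, if the wrist force passes 120 N, or if a joint passes its speed limit or range.

## Working session

There is one attempt and no reset: what is moved stays moved. The work goes in short steps, each a Python script; the robot and the scene stay as the last script left them, time stands still between calls to the robot, and variables do not carry over. Pictures are saved under pics/ and viewed, at most 10 in all, crops included, and the job is handed in when it is done.

```bash
ls; mkdir -p pics; cat > h.py <<'E'
import numpy as np, cv2
from workcell import r, claw, cams, job_done
def K(c):
    H,W=c["image"].shape[:2]; f=H/2/np.tan(np.radians(c["fov_y"])/2)
    return f,c["cx"],c["cy"],c["k1"]
def ray(c,u,v):
    f,cx,cy,k=K(c); d=np.array([(u-cx)/f,(v-cy)/f]); s=d.copy()
    for _ in range(30): s=d/(1+k*(s@s))
    T=c["camera_from_world"]; R=T[:3,:3]; o=-R.T@T[:3,3]
    w=R.T@np.array([s[0],s[1],1]); return o,w/np.linalg.norm(w)
def onz(c,u,v,z):
    o,d=ray(c,u,v); return o+d*(z-o[2])/d[2]
def proj(c,p):
    f,cx,cy,k=K(c); T=np.array(c["camera_from_world"]); q=T[:3,:3]@np.array(p)+T[:3,3]; s=q[:2]/q[2]; s=s*(1+k*(s@s))
    return s*f+[cx,cy]
def tri(c1,p1,c2,p2):
    o1,d1=ray(c1,*p1);o2,d2=ray(c2,*p2)
    t=np.linalg.lstsq(np.c_[d1,-d2],o2-o1,rcond=None)[0]
    a,b=o1+t[0]*d1,o2+t[1]*d2
    return (a+b)/2,np.linalg.norm(a-b)
def snap(name,fn):
    c=cams.capture(name); c["camera_from_world"]=np.array(c["camera_from_world"]); cv2.imwrite(f"pics/{fn}.png",c["image"][:,:,::-1]); np.save(f"pics/{fn}.npy",c,allow_pickle=True); return c
def load(fn): return np.load(f"pics/{fn}.npy",allow_pickle=True).item()
E
python3 - <<'E'
from h import *
for n in("scene","top"):
    c=snap(n,n+"0"); T=c["camera_from_world"]; print(n,K(c),-T[:3,:3].T@T[:3,3],T[:3,:3].round(2).tolist())
    cv2.imwrite(f"pics/{n}0b.png",cv2.resize(c["image"][:,:,::-1],(800,600),interpolation=cv2.INTER_CUBIC))
E
```

```text
pics
scene (np.float64(545.1707045724044), 274.88481146923186, 211.95059194507098, -0.17004432433194333) [-0.60852916  0.27174458  0.83321401] [[-0.5, -0.87, -0.0], [-0.46, 0.27, -0.85], [0.73, -0.42, -0.53]]
top (np.float64(501.14981406465256), 278.3366006376728, 204.24206984951485, -0.019955549997097147) [-0.02909509 -0.17861059  1.24777933] [[-0.25, -0.97, 0.01], [-0.91, 0.23, -0.36], [0.34, -0.1, -0.93]]
```

View pics/scene0b.png

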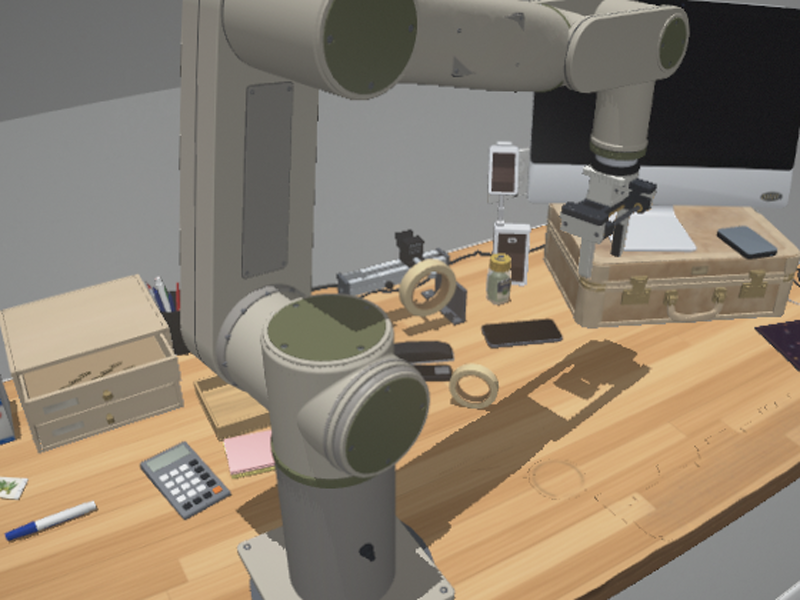

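View pics/top0b.png

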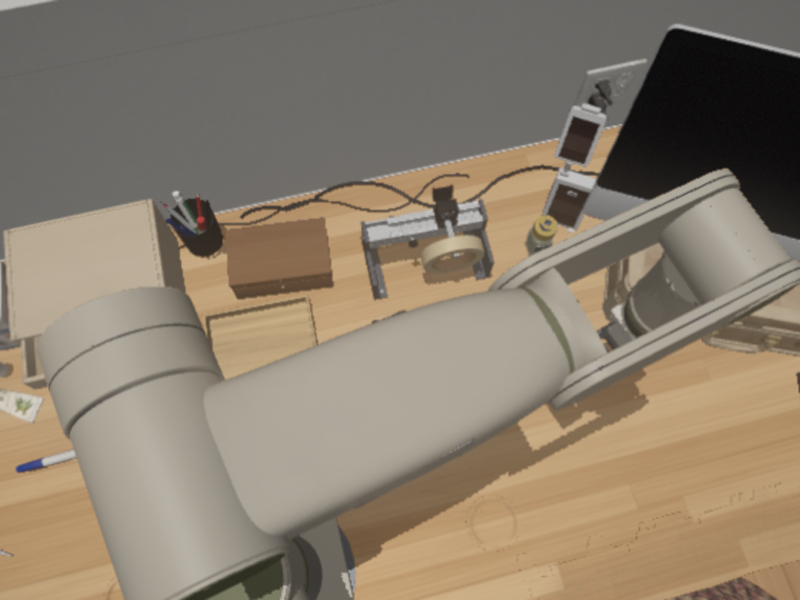

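The scene view shows the rail, hook and roll (about 428,288) left of the arm, with the tray (232,405) half hidden. The top view shows the rail (365–490, 205–295) and part of the tray (260,335). I'll move the arm back out of view and look again.

```bash
python3 - <<'E'
from h import *
print(r.read_eef_rot(), r.read_t())
p=r.read_tcp_pos(); r.servo_line([p[0],p[1],0.5],vel=0.3)
q=list(r.read_qpos()); q[0]=-2.2; r.move_j(q)
print(r.read_tcp_pos(), r.read_t(),r.read_force())
for n in("scene","top"):
    c=snap(n,n+"1")
# crops enlarged
c=load("scene1");
def crop(fn,x,y,w,h,s,o):
    im=load(fn)["image"][y:y+h,x:x+w,::-1]; cv2.imwrite(f"pics/{o}.png",cv2.resize(im,None,fx=s,fy=s,interpolation=cv2.INTER_CUBIC))
crop("scene1",130,130,260,190,3,"s1c"); crop("top1",130,110,260,190,3,"t1c")
E
```

```text
[-3.13994825e+00 -1.45616712e-04  2.99829089e-01] 0.1
[-0.30946311 -0.51389815  0.50149619] 2.3583 [ 0.40493669  0.7249002  -0.18589577]
```

View pics/s1c.png

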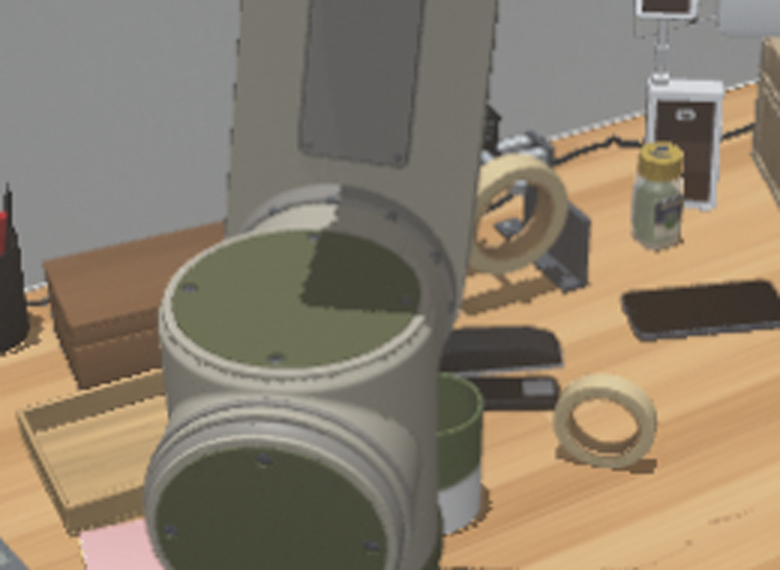

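View pics/t1c.png

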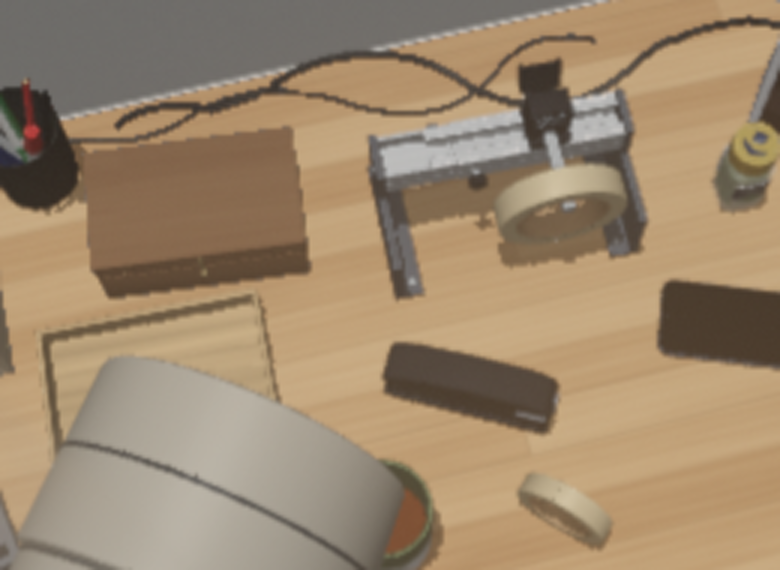

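The scene crop shows the tray's left corners (18,412) and (68,530), and the stapler and jar. The top crop shows the tray's back rim from (40,335) to (258,295), the track from (372,150) to (630,110), the grip at (548,110), the catch at (540,75) and the roll at (562,203). Next I'll zoom in on the rail.

```bash
python3 - <<'E'
from h import *
def crop(fn,x,y,w,h,s,o):
    im=load(fn)["image"][y:y+h,x:x+w,::-1]; im=cv2.resize(im,None,fx=s,fy=s,interpolation=cv2.INTER_CUBIC)
    for k in range(0,w,10): cv2.line(im,(k*s,0),(k*s,6 if k%50 else 14),(0,0,255),1)
    for k in range(0,h,10): cv2.line(im,(0,k*s),(6 if k%50 else 14,k*s),(0,0,255),1)
    cv2.imwrite(f"pics/{o}.png",im)
crop("top1",250,125,100,85,7,"t1z"); crop("scene0",225,150,115,80,6,"s0z")
c=load("top1")
g=lambda u,v:(130+u/3,110+v/3)
for n,p,z in [("trayBL",(40,335),.03),("trayBR",(258,295),.03),("trkLback",(372,138),.112),("trkRback",(620,92),.112),("panLf",(410,290),0),("panRf",(630,250),0),("griptop",(548,100),.16),("stapler",(470,385),.05),("jar",(752,145),.096)]:
    print(n,onz(c,*g(*p),z).round(3))
s=load("scene1"); g=lambda u,v:(130+u/3,130+v/3)
for n,p,z in [("trayBL",(18,412),.03),("trayFL",(68,530),.03),("jar",(660,155),.096)]: print(n,onz(s,*g(*p),z).round(3))
E
```

```text
trayBL [0.458 0.043 0.03 ]
trayBR [ 0.448 -0.145  0.03 ]
trkLback [ 0.531 -0.269  0.112]
trkRback [ 0.522 -0.484  0.112]
panLf [ 0.432 -0.276  0.   ]
panRf [ 0.421 -0.476  0.   ]
griptop [ 0.505 -0.412  0.16 ]
stapler [ 0.319 -0.3    0.05 ]
jar [ 0.453 -0.583  0.096]
trayBL [0.455 0.048 0.03 ]
trayFL [0.299 0.06  0.03 ]
jar [ 0.445 -0.578  0.096]
```

View pics/t1z.png

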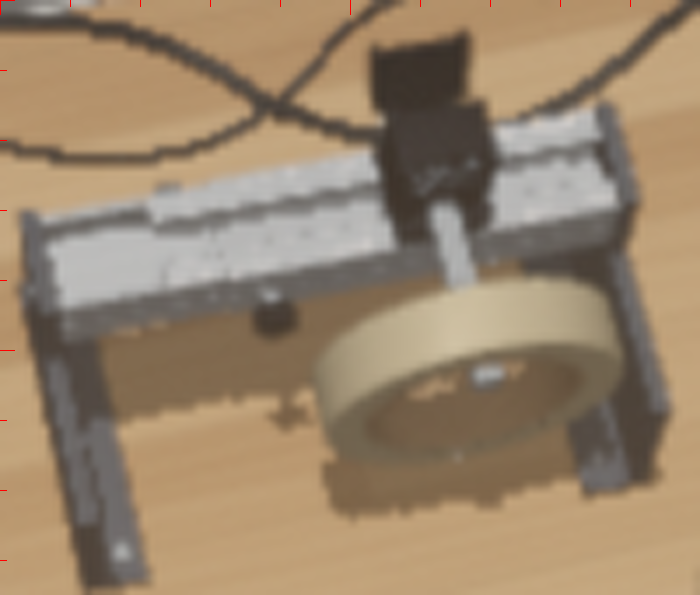

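View pics/s0z.png

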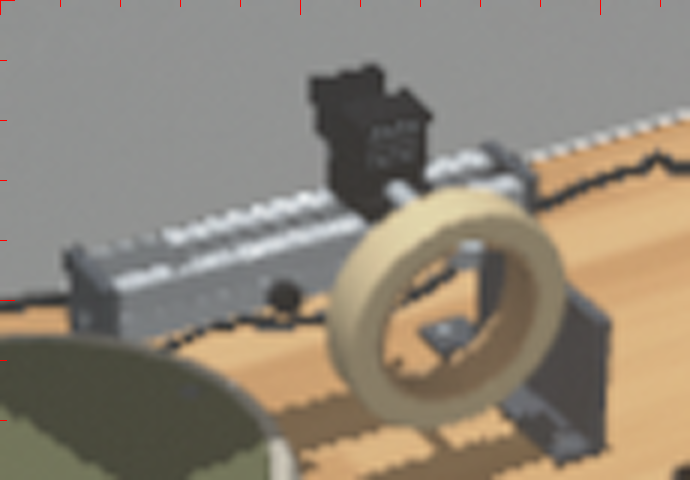

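The top zoom shows the track's front top edge running (65,305)–(620,207), the cut-away lips at the left end (30–150), the grip block top around (438,137), the arm at (455,245) with its tip at (487,375), and the clamp knob at (275,315). The scene zoom shows the hook at about (375,140) and the whole roll at (445,305). Now I'll compute the rail frame and the hook's y.

```bash
python3 - <<'E'
from h import *
c=load("top1"); s=load("scene0"); g=lambda u,v:(250+u/7,125+v/7); gs=lambda u,v:(225+u/6,150+v/6)
A=onz(c,*g(65,305),.112);B=onz(c,*g(620,207),.112)
C=onz(c,*g(150,195),.112);D=onz(c,*g(600,110),.112)
print("front",A,B,"back",C,D)
yv=(A-B)[:2]/np.linalg.norm((A-B)[:2]); yb=(C-D)[:2]/np.linalg.norm((C-D)[:2]); print("yaw",np.arctan2(-yv[0],yv[1]),np.arctan2(-yb[0],yb[1]))
xv=np.array([yv[1],-yv[0]])
def rf(p): return np.array([xv@p[:2],yv@p[:2],p[2]]).round(4)
for n,p in [("A",A),("B",B),("C",C),("D",D),("griptop",onz(c,*g(438,137),.16)),("gripBL",onz(c,*g(385,110),.16)),("gripBR",onz(c,*g(487,100),.16)),("arm",onz(c,*g(455,245),.126)),("tip",onz(c,*g(487,372),.128)),("plateL",onz(c,*g(28,213),.116)),("catchL",onz(c,*g(372,45),.16)),("catchR",onz(c,*g(467,35),.16)),
 ("panRtopfront",onz(c,*g(665,410),.074)),("scene tip",onz(s,*gs(465,255),.128)),("scene arm",onz(s,*gs(405,192),.126)),("rollbot",onz(c,*g(460,462),.032))]: print(n,rf(p))
# roll contours
for n,i,sl in (("top",c,(slice(160,195),slice(290,345))),("scene",s,(slice(175,225),slice(275,325)))):
    hsv=cv2.cvtColor(i["image"],cv2.COLOR_RGB2HSV)[sl]; print(n,hsv[::8,::6,1].tolist(), hsv[::8,::6,2].tolist())
E
```

```text
front [ 0.49336925 -0.273554    0.112     ] [ 0.48246238 -0.47690063  0.112     ] back [ 0.52838124 -0.31353661  0.112     ] [ 0.52201205 -0.48123369  0.112     ]
yaw -0.05358545431908996 -0.03796209445823134
A [ 0.5073 -0.2467  0.112 ]
B [ 0.5073 -0.4504  0.112 ]
C [ 0.5444 -0.2848  0.112 ]
D [ 0.547  -0.4526  0.112 ]
griptop [ 0.5235 -0.3831  0.16  ]
gripBL [ 0.5374 -0.3672  0.16  ]
gripBR [ 0.5345 -0.4031  0.16  ]
arm [ 0.4974 -0.3859  0.126 ]
tip [ 0.4464 -0.3856  0.128 ]
plateL [ 0.5437 -0.2401  0.116 ]
catchL [ 0.5634 -0.3682  0.16  ]
catchR [ 0.561 -0.402  0.16 ]
panRtopfront [ 0.4417 -0.456   0.074 ]
scene tip [ 0.435  -0.3768  0.128 ]
scene arm [ 0.4994 -0.3824  0.126 ]
rollbot [ 0.4523 -0.3851  0.032 ]
top [[3, 3, 8, 23, 1, 22, 25, 42, 53, 92], [56, 97, 98, 71, 56, 58, 61, 66, 36, 89], [98, 70, 64, 60, 66, 61, 91, 80, 72, 84], [106, 76, 86, 96, 99, 97, 95, 72, 57, 66], [101, 105, 102, 100, 102, 102, 102, 68, 14, 101]] [[185, 188, 195, 102, 173, 106, 102, 86, 86, 191], [77, 126, 128, 170, 202, 199, 188, 171, 85, 194], [128, 145, 176, 190, 154, 121, 109, 111, 113, 161], [123, 134, 107, 114, 116, 118, 113, 103, 80, 89], [185, 133, 128, 130, 130, 127, 127, 112, 108, 156]]
scene [[2, 18, 8, 3, 3, 12, 2, 25, 113], [5, 0, 19, 25, 63, 66, 6, 30, 114], [8, 8, 67, 63, 69, 8, 69, 75, 98], [50, 65, 63, 31, 98, 14, 86, 65, 98], [103, 64, 67, 112, 8, 91, 87, 33, 17], [114, 107, 67, 86, 89, 69, 7, 17, 20], [93, 100, 102, 101, 102, 99, 94, 8, 9]] [[147, 58, 68, 73, 148, 151, 139, 185, 204], [232, 92, 66, 208, 224, 215, 129, 69, 204], [131, 125, 213, 186, 129, 123, 130, 154, 221], [113, 168, 141, 75, 219, 73, 107, 137, 185], [216, 131, 130, 207, 100, 134, 120, 86, 76], [204, 167, 137, 115, 117, 137, 112, 77, 76], [124, 168, 217, 220, 160, 149, 128, 92, 83]]
```

```bash
cat >> h.py <<'E'
PSI=-0.048
_y=-0.0536; HK=0.526*np.array([np.cos(_y),np.sin(_y)])-0.385*np.array([-np.sin(_y),np.cos(_y)])
X=np.array([np.cos(PSI),np.sin(PSI)]); Y=np.array([-X[1],X[0]])
def hw(dx,dy,tipz): return [*(HK+dx*X+dy*Y),tipz+r.nose_length]
RH=[np.pi,0,PSI+np.pi/2]
def st(m=""): print(m,"t",round(r.read_t(),2),"tcp",np.round(r.read_tcp_pos(),4),"F",np.round(r.read_force(),1),"w",round(r.read_gripper_width(),4),"gf",round(r.read_grip_force(),1))
E
python3 - <<'E'
from h import *
print(HK,r.nose_length)
q=list(r.read_qpos()); q[0]=-0.65; r.move_j(q); st()
r.reach(hw(-.064,.030,.20),RH); st("above"); print(np.round(r.read_qpos(),2))
r.servo_line(hw(-.064,.030,.118),vel=0.1); st("down")
snap("top","top2"); snap("scene","scene2")
im=[cv2.resize(load(n)["image"][y:y+130,x:x+130,::-1],(400,400),interpolation=cv2.INTER_CUBIC) for n,x,y in(("top2",230,90),("scene2",210,110))]
cv2.imwrite("pics/g2.png",np.hstack(im))
E
```

```text
[ 0.50461847 -0.41262719] 0.1861
 t 5.41 tcp [ 0.5064 -0.3216  0.5016] F [-0.1  0.6  0.8] w 0.093 gf 0.0
above t 6.08 tcp [ 0.4421 -0.38    0.3869] F [0.1 0.2 0.7] w 0.0929 gf 0.0
[-0.8   0.09  1.56  0.    1.49 -0.75]
down t 7.05 tcp [ 0.4424 -0.3798  0.305 ] F [-0.1 -0.3  0.6] w 0.0931 gf 0.0
```

View pics/g2.png

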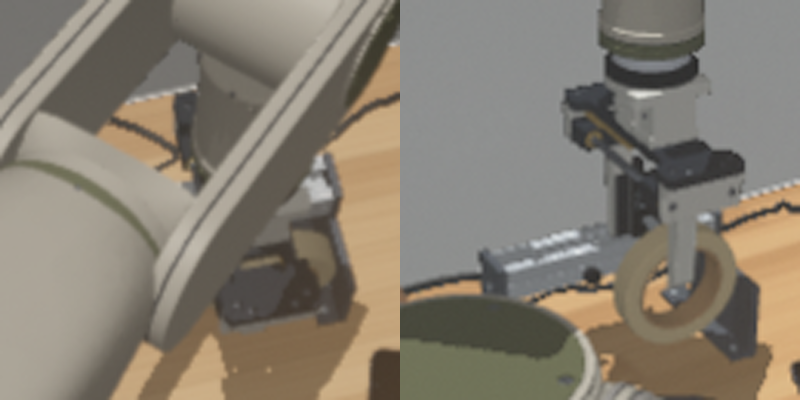

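The scene picture shows the two fingers straddling the roll at its upper left, with the front finger at (680,240) and nothing touched. I'll grip and lift it off.

```bash
python3 - <<'E'
from h import *
claw.grasp(5); st("g5"); claw.grasp(35); st("g35")
p=r.read_tcp_pos()
r.servo_line([p[0],p[1],p[2]+.006],vel=.04); st("up6")
r.servo_line([p[0],p[1],p[2]+.014],vel=.05); st("up14")
q=np.array(p)+[*(-.085*X),.014]
r.servo_line(list(q),vel=.08); st("front")
r.servo_line([q[0],q[1],q[2]+.1],vel=.2); st("lifted")
snap("scene","scene3"); snap("top","top3")
im=[cv2.resize(load(n)["image"][y:y+130,x:x+130,::-1],(400,400),interpolation=cv2.INTER_CUBIC) for n,x,y in(("top3",130,110),("scene3",210,110))]
cv2.imwrite("pics/g3.png",np.hstack(im))
E
```

```text
g5 t 8.21 tcp [ 0.4422 -0.3796  0.3041] F [-0.5  0.6  0.3] w 0.0259 gf 4.8
g35 t 8.43 tcp [ 0.4421 -0.3796  0.3041] F [0.  0.1 0.6] w 0.0252 gf 34.0
up6 t 8.72 tcp [ 0.4422 -0.3797  0.3105] F [-1.  -0.9 -1.2] w 0.0252 gf 34.0
up14 t 9.03 tcp [ 0.4423 -0.3798  0.3188] F [ 0.4 -0.1 -1. ] w 0.0251 gf 34.0
front t 10.24 tcp [ 0.3576 -0.3755  0.3182] F [ 0.1 -0.2 -1.6] w 0.025 gf 34.0
lifted t 10.89 tcp [ 0.3573 -0.3753  0.417 ] F [-0.4  0.8 -1.7] w 0.0248 gf 34.0
```

View pics/g3.png

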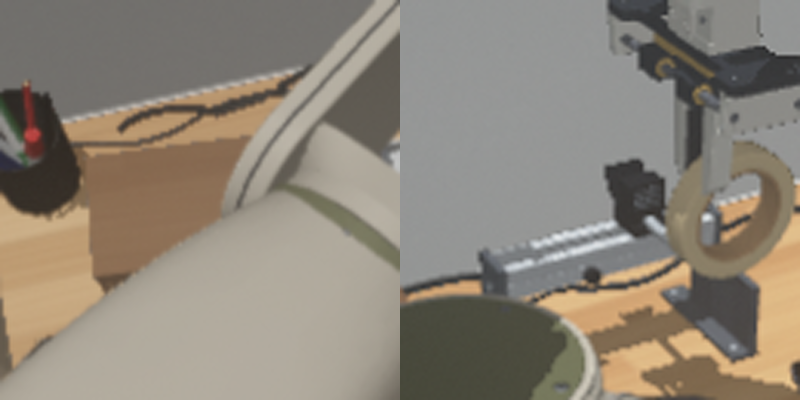

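The roll is held and clear of the hook, which stays on the rail. Before placing it I'll check the tray corners and the heights of the nearby furniture numerically.

```bash
python3 - <<'E'
from h import *
t=load("top1"); s=load("scene1"); s0=load("scene0"); t0=load("top0")
g=lambda u,v:(130+u/3,110+v/3); gs=lambda u,v:(130+u/3,130+v/3)
print("box top FL",tri(t,g(100,268),s,gs(68,330))); print("box bottom front",onz(t,*g(113,295),0),onz(t,*g(308,270),0),onz(s,*gs(82,385),0))
print("trayBL",tri(t,g(40,335),s,gs(18,412)))
print("cab top near corner R", tri(t0,(152*.7,202*.7),s0,(143*.7,277*.7)), tri(t0,(183*.7,280*.7),s0,(180*.7,350*.7)))
TC=np.array([.384,-.047]); ps=-.047; a=np.array([np.cos(ps),np.sin(ps)]); b=np.array([-a[1],a[0]])
for n,sx,sy,z in [("BL",1,1,.03),("FL",-1,1,.03),("FLbot",-1,1,0),("BR",1,-1,.03)]:
    p=[*(TC+sx*.0685*a+sy*.096*b),z]; print(n,np.round(p,3),"top1c",((proj(t,p)-[130,110])*3).round(),"s1c",((proj(s,p)-[130,130])*3).round())
E
```

```text
box top FL (array([ 0.49433177, -0.01750552,  0.062699  ]), np.float64(0.008570310253956864))
box bottom front [ 0.49128135 -0.01983513  0.        ] [ 0.47233966 -0.19225331  0.        ] [ 0.50342613 -0.02057584  0.        ]
trayBL (array([0.46100407, 0.04544038, 0.02431578]), np.float64(0.002808505768969744))
cab top near corner R (array([0.63430774, 0.07256142, 0.15424548]), np.float64(0.008234881932485233)) (array([0.51814864, 0.05685124, 0.06277317]), np.float64(0.01599959144192596))
BL [0.457 0.046 0.03 ] top1c [ 37. 337.] s1c [ 20. 410.]
FL [0.32  0.052 0.03 ] top1c [ 55. 491.] s1c [ 69. 510.]
FLbot [0.32  0.052 0.   ] top1c [ 64. 499.] s1c [ 74. 540.]
BR [ 0.448 -0.146  0.03 ] top1c [259. 295.] s1c [240. 347.]
```

```bash
cat >> h.py <<'E'
TC=np.array([.384,-.047]); PT=-.047; TX=np.array([np.cos(PT),np.sin(PT)]); TY=np.array([-TX[1],TX[0]])
E
python3 - <<'E'
from h import *
g=TC-.065*TY+.030*TX
r.reach([*g,.40],[np.pi,0,PT]); st("over"); print(np.round(r.read_qpos(),2))
r.servo_line([*g,.30],vel=.15); st(); f0=np.array(r.read_force())
z=.30
r.servo_line([*g,.283],vel=.05)
z=.283
while z>.272:
    z-=.001; r.servo_line([*g,z],vel=.03); f=r.read_force()
    if abs(f[2]-f0[2])>2.5 or np.linalg.norm((f-f0)[:2])>3: break
st("touch"); 
snap("scene","scene4"); 
im=cv2.resize(load("scene4")["image"][200:340,120:330,::-1],(780,520),interpolation=cv2.INTER_CUBIC); cv2.imwrite("pics/g4.png",im)
E
```

```text
over t 12.81 tcp [ 0.4109 -0.1136  0.3999] F [ 0.  -0.2 -1.4] w 0.025 gf 34.0
[-0.39 -0.36  1.95 -0.    1.55  1.23]
 t 13.62 tcp [ 0.4113 -0.1135  0.3009] F [ 0.1  0.5 -0.6] w 0.0255 gf 34.0
touch t 15.37 tcp [ 0.4113 -0.1135  0.2787] F [ 0.1 -0.6  4.3] w 0.0251 gf 34.0
```

```bash
python3 - <<'E'
from h import *
claw.release(); st("rel"); p=r.read_tcp_pos()
r.servo_line([p[0],p[1],.40],vel=.2)
q=list(r.read_qpos()); q[0]=-1.3; r.move_j(q); st()
snap("scene","scene5"); snap("top","top5")
im=[cv2.resize(load("top5")["image"][110:290,120:370,::-1],(400,288),interpolation=cv2.INTER_CUBIC),cv2.resize(load("scene5")["image"][130:310,120:370,::-1],(400,288),interpolation=cv2.INTER_CUBIC)]
cv2.imwrite("pics/g5.png",np.hstack(im))
E
```

```text
rel t 16.58 tcp [ 0.4109 -0.1133  0.278 ] F [ 0.5  0.3 -0.8] w 0.0931 gf 0.0
 t 18.74 tcp [ 0.163  -0.3934  0.3984] F [-0.  -0.4  0.4] w 0.0931 gf 0.0
```

View pics/g5.png

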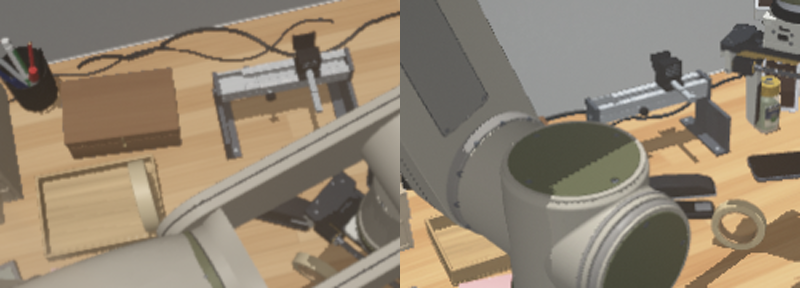

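The roll stands on edge at the right side of the tray (top view 145,195). The left half is empty and the rail hasn't moved. Next is the hook: pinch it gently first, then read the forces.

```bash
python3 - <<'E'
from h import *
r.reach(hw(.0065,0,.215),RH); st("above"); print(np.round(r.read_qpos(),2))
r.servo_line(hw(.0065,0,.137),vel=.1); r.wait(.3); st("down")
for f in (4,8,14):
    claw.grasp(f); r.wait(.1); st(f"g{f}")
    F=np.array(r.read_force()); print("Fx rail",X@F[:2],"Fy",Y@F[:2],"M",np.round(r.read_moment(),2))
E
```

```text
above t 20.53 tcp [ 0.5109 -0.413   0.4012] F [ 0.6  0.5 -0.7] w 0.0927 gf 0.0
[-0.76  0.29  1.32 -0.    1.54 -0.71]
down t 21.77 tcp [ 0.5112 -0.413   0.3238] F [0.  0.4 0.2] w 0.0927 gf 0.0
g4 t 22.77 tcp [ 0.512  -0.413   0.3243] F [6.5 0.1 4.1] w 0.0385 gf 4.0
Fx rail 6.4951535289693645 Fy 0.4224420283224132 M [-0.05 -1.2   0.04]
g8 t 23.08 tcp [ 0.512  -0.413   0.3243] F [ 6.1 -0.7  3.7] w 0.0385 gf 8.0
Fx rail 6.09727111807716 Fy -0.37498340900094534 M [-0.1  -1.34  0.03]
g14 t 23.4 tcp [ 0.512  -0.413   0.3243] F [5.5 0.  4.1] w 0.0378 gf 14.0
Fx rail 5.462385299539082 Fy 0.2741920587768081 M [-0.05 -1.2   0.02]
```

```bash
python3 - <<'E'
from h import *
claw.grasp(22); p0=np.array([*hw(.0065,0,.137)])
d=0;dz=0.0
def fr():
    F=np.mean([(r.read_force(),r.wait(.02))[0] for _ in range(5)],axis=0); return np.array([X@F[:2],Y@F[:2],F[2]])
for i in range(6):
    f=fr(); print(round(d,4),round(dz,4),f.round(1),np.round(r.read_tcp_pos(),4))
    if abs(f[0])<1.5 and abs(f[2]+1.0*0)<1.5: break
    if abs(f[0])>=1.5: d+=.0004*np.sign(f[0])
    if abs(f[2])>=1.5: dz+=.0004*np.sign(f[2])
    r.servo_line([*(p0[:2]+d*X),p0[2]+dz],vel=.01)
st()
E
```

```text
0 0.0 [5.8 0.7 3.7] [ 0.5119 -0.413   0.3242]
0.0004 0.0004 [ 5.4 -0.3  2.5] [ 0.5121 -0.413   0.3243]
0.0008 0.0008 [ 5.1 -0.3  1.5] [ 0.5123 -0.4131  0.3242]
0.0012 0.0012 [ 5.  -1.1 -0.3] [ 0.5124 -0.4131  0.3243]
0.0016 0.0012 [ 3.7 -1.2 -0.1] [ 0.5126 -0.4131  0.3242]
0.002 0.0012 [ 0.9 -1.6  1.2] [ 0.5128 -0.4131  0.3242]
 t 25.37 tcp [ 0.5128 -0.4131  0.3242] F [-0.3 -1.6  1.7] w 0.0376 gf 22.4
```

```bash
python3 - <<'E'
from h import *
p0=np.array([*hw(.0065,0,.137)]); dx=.002; z=p0[2]+.0012; s=0
def fr():
    F=np.mean([(r.read_force(),r.wait(.01))[0] for _ in range(4)],axis=0); return np.array([X@F[:2],Y@F[:2],F[2]])
n=0
while s<.165:
    s+=.004 if s<.088 else .0012
    r.servo_line([*(p0[:2]+dx*X+s*Y),z],vel=.05)
    f=fr(); n+=1
    if n%4==0 or f[1]<-3: q=np.array(r.read_tcp_pos()); print(round(s,4),round(dx,4),f.round(1),"y",round(Y@(q-p0)[:2],4))
    dx+=np.clip(f[0]*.0003,-.0006,.0006) if abs(f[0])>1 else 0
    z+=np.clip(f[2]*.0002,-.0003,.0003) if abs(f[2])>2.5 else 0
    if f[1]<-6 : break
st(); print(s,dx,z)
E
```

```text
0.008 0.0026 [ 1.7 -3.7  0. ] y 0.0079
0.016 0.0031 [-1.2 -2.   1.7] y 0.016
0.032 0.0028 [-0.1 -2.9  1.2] y 0.032
0.048 0.0028 [ 0.  -2.4  1.3] y 0.0481
0.052 0.0028 [-0.  -3.   1.6] y 0.052
0.056 0.0028 [ 0.7 -6.   0.4] y 0.0555
 t 29.33 tcp [ 0.5165 -0.3576  0.3243] F [ 0.9 -6.7 -0.1] w 0.037 gf 22.0
0.05600000000000002 0.00275932029148965 0.3243
```

The force rose to 6 N at 56 mm, which is too early for the plate. It is probably the lug or a seam, so I'll squeeze harder and feel on in small steps.

```bash
python3 - <<'E'
from h import *
p0=np.array([*hw(.0065,0,.137)]); dx=.0028; z=.3243; s=.056
def fr():
    F=np.mean([(r.read_force(),r.wait(.01))[0] for _ in range(4)],axis=0); return np.array([X@F[:2],Y@F[:2],F[2]])
def pr(m=""):
    q=np.array(r.read_tcp_pos()); print(m,round(s,4),round(dx,4),fr().round(1),"y",round(Y@(q-p0)[:2],4),"x",round(X@(q-p0)[:2],4),"w",round(r.read_gripper_width(),4), "M",np.round(r.read_moment(),2))
pr(); claw.grasp(40); r.wait(.2); pr("g40")
for i in range(6):
    s+=.0005; r.servo_line([*(p0[:2]+dx*X+s*Y),z],vel=.02); pr()
    if fr()[1]<-8.5: break
snap("scene","scene6"); snap("top","top6")
E
```

```text
0.056 0.0028 [ 0.6 -6.7 -0. ] y 0.0555 x 0.0027 w 0.0368 M [-1.12  0.02  0.22]
g40 0.056 0.0028 [ 0.6 -5.7  1. ] y 0.0556 x 0.0027 w 0.0361 M [-1.08 -0.02  0.03]
 0.0565 0.0028 [ 0.8 -6.9 -0.5] y 0.0558 x 0.0027 w 0.0365 M [-1.27 -0.03  0.05]
 0.057 0.0028 [ 0.9 -8.7 -1.5] y 0.056 x 0.0027 w 0.0365 M [-1.6  -0.05  0.05]
 0.0575 0.0028 [ 1.4 -9.  -1.5] y 0.0564 x 0.0027 w 0.0362 M [-1.71 -0.02  0.07]
```

Blocked at about 9 N. I'll back off slightly and use the last picture to see where the hook stands against the lug.

```bash
python3 - <<'E'
from h import *
p0=np.array([*hw(.0065,0,.137)])
r.servo_line([*(p0[:2]+.0028*X+.0555*Y),.3243],vel=.02); st()
a=load("scene6")["image"][148:213,222:302,::-1]; b=load("top6")["image"][125:190,235:315,::-1]
im=np.hstack([cv2.resize(k,(400,325),interpolation=cv2.INTER_CUBIC) for k in(a,b)])
a=load("scene5")["image"][148:213,222:302,::-1]; b=load("top5")["image"][125:190,235:315,::-1]
im2=np.hstack([cv2.resize(k,(400,325)[:2],interpolation=cv2.INTER_CUBIC) for k in(a,b)])
im=np.vstack([im,im2])[:600]
cv2.imwrite("pics/g6.png",im)
E
```

```text
t 31.12 tcp [ 0.5166 -0.3576  0.3243] F [ 0.7 -2.9  1.3] w 0.0368 gf 39.9
```

View pics/g6.png

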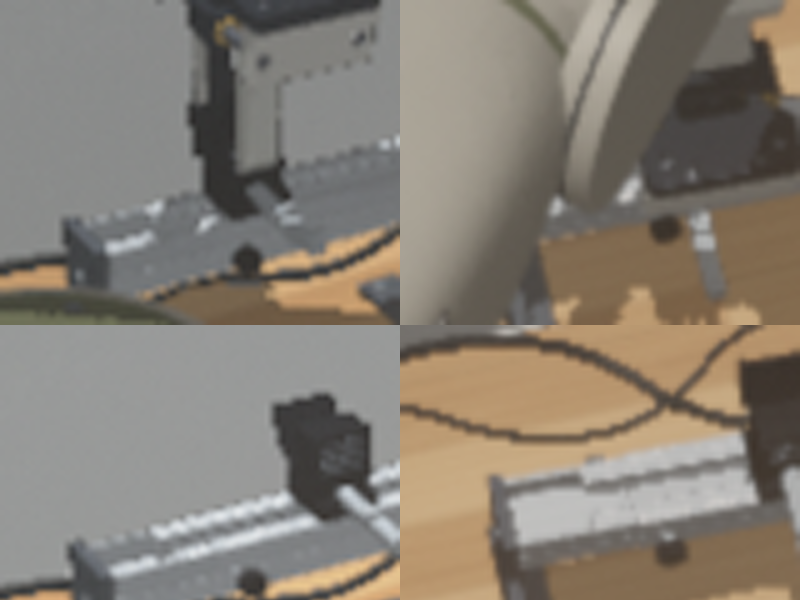

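The picture shows the hook held about 26 mm short of the cut-away, so it has not reached the lug. The arm is beside the clamp knob (scene 245,262; top 665,225). I'll check the knob's position and whether the rail has shifted.

```bash
python3 - <<'E'
from h import *
s=load("scene5");t=load("top5")
k,e=tri(t,(289,170),s,(272.4,199.4)); d=k[:2]-HK; print("knob rel hook start: x",X@d,"y",Y@d,"z",k[2],e)
cv=onz(t,235+180/5,125+(463-325)/5,.112)[:2]-HK; print("cut back y",Y@cv,"x",X@cv)
pl=onz(t,235+95/5,125+(480-325)/5,.116)[:2]-HK; print("plate y",Y@pl)
def sh(f1,f2,x,y,w,h):
    a=cv2.cvtColor(load(f1)["image"],cv2.COLOR_RGB2GRAY).astype(np.float32);b=cv2.cvtColor(load(f2)["image"],cv2.COLOR_RGB2GRAY).astype(np.float32)
    return np.round(cv2.phaseCorrelate(a[y:y+h,x:x+w],b[y:y+h,x:x+w],cv2.createHanningWindow((w,h),cv2.CV_32F)),2).tolist()
print("scene: plate",sh("scene5","scene6",228,184,24,20),"knob",sh("scene5","scene6",260,190,24,20),"R panel",sh("scene5","scene6",308,190,36,34),"ctrl jar",sh("scene5","scene6",345,175,20,36))
q=np.array(proj(s,[*(HK+.14*Y),.112])); q2=np.array(proj(s,[*(HK+.145*Y),.112])); print("px per 5mm y",q2-q)
E
```

```text
knob rel hook start: x -0.025674756151547812 y 0.0633341472645962 z 0.08789606775661735 0.0004179094997984887
cut back y 0.10103621740561537 x 0.019903966570672227
plate y 0.14510995865808793Traceback (most recent call last):
  File "<stdin>", line 9, in <module>
  File "<stdin>", line 8, in sh
    return _wrapfunc(a, 'round', decimals=decimals, out=out)
    return _wrapit(obj, method, *args, **kwds)
    conv = _array_converter(obj)
ValueError: setting an array element with a sequence. The requested array has an inhomogeneous shape after 1 dimensions. The detected shape was (2,) + inhomogeneous part.
```

```bash
python3 - <<'E'
from h import *
def sh(x,y,w,h):
    a,b=[cv2.cvtColor(load(f)["image"],cv2.COLOR_RGB2GRAY).astype(np.float32)[y:y+h,x:x+w] for f in("scene5","scene6")]
    d,c=cv2.phaseCorrelate(a,b,cv2.createHanningWindow((w,h),cv2.CV_32F)); return np.round(d,2),round(c,2)
print("plate",sh(228,184,24,20),"knob",sh(260,190,24,20),"Rpanel",sh(308,190,36,34),"jar",sh(345,175,20,36))
p0=np.array([*hw(.0065,0,.137)]); dx=.0028; z=.3243; s=.0545
s5=load("scene5"); print("px/5mm",proj(s5,[*(HK+.145*Y),.112])-proj(s5,[*(HK+.14*Y),.112]))
def fr():
    F=np.mean([(r.read_force(),r.wait(.01))[0] for _ in range(4)],axis=0); return np.array([X@F[:2],Y@F[:2],F[2]])
def go(): r.servo_line([*(p0[:2]+dx*X+s*Y),z],vel=.03)
go()
while fr()[2]>-2.2 and z<.3265: z+=.0003; go()
print("z",z,fr().round(1),r.read_tcp_pos()[2])
for i in range(12):
    s+=.0007; go(); f=fr(); q=np.array(r.read_tcp_pos()); print(round(s,4),f.round(1),"y",round(Y@(q-p0)[:2],4),"z",round(q[2],4))
    if f[1]<-7.5: break
E
```

```text
plate (array([-1.05,  0.27]), 1.06) knob (array([-1.04,  0.57]), 0.98) Rpanel (array([-0.74,  0.23]), 1.05) jar (array([-0.06, -0.02]), 1.0)
px/5mm [-1.73098744  0.44277678]
z 0.3249 [ 0.9  1.2 -3.3] 0.324384918251465
0.0552 [ 2.5 -2.3 -7.4] y 0.0549 z 0.3244
0.0559 [ 2.1 -4.5 -8.8] y 0.0554 z 0.3244
0.0566 [ 1.7 -5.6 -8.8] y 0.056 z 0.3244
0.0573 [ 1.3 -5.5 -8.3] y 0.0566 z 0.3244
0.058 [ 1.3 -5.7 -8.9] y 0.0573 z 0.3244
0.0587 [ 1.  -5.6 -8.7] y 0.058 z 0.3244
0.0594 [ 0.7 -5.9 -9.2] y 0.0587 z 0.3244
0.0601 [ 0.9 -6.4 -8.5] y 0.0593 z 0.3244
0.0608 [ 0.5 -5.9 -8.4] y 0.06 z 0.3244
0.0615 [ 0.7 -6.3 -8.5] y 0.0607 z 0.3244
0.0622 [ 0.1 -6.3 -8.6] y 0.0614 z 0.3244
0.0629 [ 0.6 -6.  -8.6] y 0.0621 z 0.3244
```

```bash
cat >> h.py <<'E'
def shift(f1,f2):
    out=[]
    for x,y,w,h in((228,184,24,20),(308,190,36,34)):
        a,b=[cv2.cvtColor(load(f)["image"],cv2.COLOR_RGB2GRAY).astype(np.float32)[y:y+h,x:x+w] for f in(f1,f2)]
        out.append(cv2.phaseCorrelate(a,b,cv2.createHanningWindow((w,h),cv2.CV_32F))[0])
    return np.round(out,2).tolist()
E
python3 - <<'E'
from h import *
snap("scene","scene7"); st(); print("5-7",shift("scene5","scene7"),"6-7",shift("scene6","scene7"))
E
```

```text
t 35.45 tcp [ 0.5164 -0.351   0.3244] F [ 0.6 -6.5 -8.1] w 0.0365 gf 39.9
5-7 [[-2.53, 1.25], [-2.83, 0.76]] 6-7 [[-1.13, 0.71], [-2.02, 0.74]]
```

The rail is being dragged along, about 7–8 mm so far, so I must not push harder. I'll back off, unload the grip and try small x, z and tilt changes with a hard 6.5 N limit.

```bash
cat >> h.py <<'E'
from scipy.spatial.transform import Rotation as Ro
P0=np.array([*hw(.0065,0,.137)])
def fr(n=3):
    F=np.mean([(r.read_force(),r.wait(.008))[0] for _ in range(n)],axis=0); return np.array([X@F[:2],Y@F[:2],F[2]])
def go(dx,s,z,tilt=0,vel=.04):
    R=Ro.from_rotvec(tilt*np.array([*X,0]))*Ro.from_euler("xyz",RH)
    g=np.array([*(P0[:2]+dx*X+s*Y),z-.167]); p=g-R.apply([0,0,.167])
    r.servo_line(list(p),vel=vel,frame=list(R.as_euler("xyz")))
E
python3 - <<'E'
from h import *
s0=.057; go(.0028,s0,.3243,vel=.05); claw.grasp(16); print("t",r.read_t(),fr().round(1))
def trial(dx,z,tilt,lim=-6.3):
    s=s0; go(dx,s,z,tilt); log=[]
    while s<.072:
        s+=.0012; go(dx,s,z,tilt); f=fr(); log.append(f.round(1).tolist())
        if f[1]<lim: break
    q=np.array(r.read_tcp_pos()); print(dx,z,tilt,"s",round(s,4),"y",round(Y@(q-P0)[:2],4),log[0],log[-2:],"t",round(r.read_t(),1)); return s>=.071
for a in [(.0028,.3243,0),(.0028,.3245,.012),(.0028,.3241,-.012)]:
    if trial(*a): break
go(.0028,s0,.3243)
E
```

```text
t 35.9333 [-1.6 -3.6 -4.4]
0.0028 0.3243 0 s 0.0594 y 0.059 [-0.8, -6.1, -5.1] [[-0.8, -6.1, -5.1], [-0.4, -6.8, -5.2]] t 36.8
0.0028 0.3245 0.012 s 0.0726 y 0.0705 [0.1, -0.1, -3.7] [[-0.1, -5.0, -10.0], [0.3, -4.9, -9.9]] t 40.6
```

```bash
python3 - <<'E'
from h import *
snap("scene","scene8"); st(); print("5-8",shift("scene5","scene8"),"7-8",shift("scene7","scene8"),"M",np.round(r.read_moment(),2), np.round(r.read_eef_rot(),3))
a,b=[cv2.cvtColor(load(f)["image"],cv2.COLOR_RGB2GRAY) for f in("scene5","scene8")]
for n,(x,y,w,h) in {"panelR":(318,200,22,24),"plate":(233,190,16,18),"knob":(266,194,12,12)}.items():
    m=cv2.matchTemplate(b[y-20:y+h+20,x-25:x+w+25],a[y:y+h,x:x+w],cv2.TM_CCOEFF_NORMED); _,v,_,l=cv2.minMaxLoc(m); print(n,l[0]-25,l[1]-20,round(v,2))
# front-lip/face seam profile: sample track front face & lip top along y in scene5
c=load("scene5"); 
for x,z in((-.0201,.105),(-.014,.112),(.014,.112)):
    print(x,[int(a[int(round(v)),int(round(u))]) for u,v in (proj(c,[*(HK+x*X+yy*Y),z]) for yy in np.arange(.03,.14,.003))])
E
```

```text
t 41.13 tcp [ 0.5167 -0.3565  0.3245] F [ 0.  -1.4 -6.2] w 0.0369 gf 16.0
5-8 [[7.77, 4.6], [-3.99, 0.92]] 7-8 [[-0.43, 0.09], [-1.18, 0.24]] M [-0.35 -0.2   0.04] [3.141e+00 1.000e-03 1.523e+00]
panelR -4 1 0.98
plate -4 1 0.87
knob -4 1 0.71
-0.0201 [130, 132, 129, 128, 130, 130, 129, 130, 130, 131, 129, 130, 131, 132, 130, 130, 131, 130, 127, 128, 129, 127, 127, 127, 128, 127, 126, 127, 126, 126, 128, 127, 126, 128, 127, 127, 128]
-0.014 [209, 197, 190, 216, 213, 206, 192, 220, 223, 207, 192, 221, 215, 201, 183, 213, 206, 182, 152, 219, 196, 190, 173, 199, 186, 149, 169, 139, 151, 183, 215, 205, 183, 184, 213, 204, 193]
0.014 [208, 215, 217, 212, 188, 215, 214, 213, 206, 215, 213, 211, 205, 215, 213, 200, 185, 216, 200, 190, 205, 213, 188, 189, 196, 178, 140, 161, 160, 137, 141, 162, 161, 142, 148, 161, 157]
```

```bash
python3 - <<'E'
from h import *
snap("scene","scene9")
G={n:cv2.cvtColor(load(n)["image"],cv2.COLOR_RGB2GRAY) for n in("scene5","scene6","scene7","scene8","scene9")}
def m(f,g,x,y,w,h):
    R=cv2.matchTemplate(G[g][y-15:y+h+15,x-25:x+w+25],G[f][y:y+h,x:x+w],cv2.TM_CCOEFF_NORMED); _,v,_,l=cv2.minMaxLoc(R); return l[0]-25,l[1]-15,round(v,2)
# arm patch and finger patch in scene6
for g in("scene7","scene8","scene9"): print(g,"arm",m("scene6",g,270,184,20,16),"finger",m("scene6",g,268,160,14,16))
c=load("scene5")
for y in(0,.02,.0555): print(y,"arm root px",proj(c,[*(HK-.02*X+y*Y),.126]).round(1),"tip",proj(c,[*(HK-.083*X+y*Y),.13]).round(1))
# print arm brightness rows along y at x=-.05,z=.126
for n in("scene5","scene6","scene8"):
    print(n,[int(G[n][int(round(v)),int(round(u))]) for u,v in(proj(c,[*(HK-.05*X+yy*Y),.126]) for yy in np.arange(-.02,.1,.004))])
E
```

```text
scene7 arm (-2, 1, 0.95) finger (-2, 1, 0.94)
scene8 arm (0, 0, 0.91) finger (0, 4, 0.9)
scene9 arm (0, 0, 0.92) finger (0, 4, 0.9)
0 arm root px [292.2 180.7] tip [303.9 189.7]
0.02 arm root px [285.7 182.4] tip [297.2 191.5]
0.0555 arm root px [273.9 185.4] tip [285.1 194.7]
scene5 [130, 131, 128, 129, 129, 176, 141, 139, 114, 125, 131, 128, 128, 129, 129, 132, 130, 130, 131, 136, 130, 130, 134, 130, 131, 130, 132, 131, 130, 130]
scene6 [116, 116, 116, 114, 114, 115, 115, 115, 115, 117, 116, 117, 117, 116, 116, 117, 116, 116, 111, 128, 141, 110, 103, 117, 116, 117, 118, 116, 117, 116]
scene8 [115, 116, 118, 116, 115, 116, 115, 115, 116, 115, 114, 116, 115, 115, 115, 115, 114, 115, 115, 115, 148, 110, 104, 115, 115, 116, 116, 116, 116, 116]
```

The hook follows the gripper, but a high pinch plus lifting load seems to wedge it in the track. I'll let go, regrip freshly with low force and no vertical load, and compare forward and backward drag.

```bash
python3 - <<'E'
from h import *
claw.release(); st("rel"); snap("scene","scene10"); print(fr().round(1))
go(.0028,.0567,.3238,vel=.03)
claw.grasp(13); f=fr(); st("g"); print(f.round(1))
dx,z=.0028,.3238
def pr(s):
    q=np.array(r.read_tcp_pos()); print(round(s,4),fr().round(1),"y",round(Y@(q-P0)[:2],4),"x",round(X@(q-P0)[:2],4),"z",round(q[2],4))
for s in(.0537,.0507,.0527,.0547,.0567,.0587,.0607):
    go(dx,s,z,vel=.04); pr(s)
    f=fr(); dx+=np.clip(f[0]*.0003,-.0005,.0005); z+=np.clip(f[2]*.0001,-.0002,.0002)
    if f[1]<-6: break
st()
G={n:cv2.cvtColor(load(n)["image"],cv2.COLOR_RGB2GRAY) for n in("scene5","scene10")}
for n,(x,y,w,h) in {"panelR":(318,200,22,24),"plate":(233,190,16,18)}.items():
    R=cv2.matchTemplate(G["scene10"][y-15:y+h+15,x-25:x+w+25],G["scene5"][y:y+h,x:x+w],cv2.TM_CCOEFF_NORMED); _,v,_,l=cv2.minMaxLoc(R); print(n,l[0]-25,l[1]-15,round(v,2))
E
```

```text
rel t 42.21 tcp [ 0.5166 -0.3561  0.3243] F [ 0.3  0.3 -0.4] w 0.093 gf 0.0
[ 0.  -0.2 -0.2]
g t 43.48 tcp [ 0.5165 -0.3566  0.3242] F [-1.5  0.5  5.2] w 0.0368 gf 13.0
[-0.7 -0.3  4.6]
0.0537 [-0.6  2.7  5.9] y 0.0539 x 0.0028 z 0.3241
0.0507 [0.2 3.1 5. ] y 0.051 x 0.0029 z 0.3241
0.0527 [ 1.1 -1.   1.8] y 0.0526 x 0.0028 z 0.3241
0.0547 [ 0.7 -1.6  1. ] y 0.0548 x 0.0031 z 0.3241
0.0567 [-0.1  0.1 -0.5] y 0.057 x 0.0031 z 0.3241
0.0587 [-0.3  0.6 -2.2] y 0.059 x 0.0031 z 0.3242
0.0607 [-0.4  0.8 -2.3] y 0.0609 x 0.0031 z 0.3242
 t 45.58 tcp [ 0.5171 -0.3523  0.3242] F [-0.4  0.4 -2.2] w 0.0372 gf 13.0
panelR -4 1 0.98
plate -4 1 0.87
```

```bash
python3 - <<'E'
from h import *
dx,z,s=.0031,.3235,.0607
z=.3238-.0001*0+.0
# commanded z after last script's corrections is unknown; settle at measured height
z=.3241; go(dx,s,z); print(fr().round(1))
while s<.16:
    s+=.002; go(dx,s,z,vel=.06); f=fr(2); q=np.array(r.read_tcp_pos())
    print(round(s,4),f.round(1),"y",round(Y@(q-P0)[:2],4),"z",round(z,4))
    dx+=np.clip(f[0]*.0003,-.0005,.0005); z+=np.clip((f[2]+1.5)*.0001,-.0003,.0003)
    if f[1]<-5: break
st(); print(dx,z)
E
```

```text
[-0.8  1.  -1.3]
0.0627 [-0.2  0.3 -0.3] y 0.0628 z 0.3241
0.0647 [ 0.3  0.8 -1.4] y 0.0649 z 0.3242
0.0667 [-0.1  0.2 -1.7] y 0.0669 z 0.3242
0.0687 [ 0.5  0.3 -2.5] y 0.0688 z 0.3242
0.0707 [-0.1  1.1 -0.8] y 0.0708 z 0.3241
0.0727 [-0.   1.2 -2.2] y 0.0729 z 0.3242
0.0747 [-0.3  0.2 -1.8] y 0.0748 z 0.3241
0.0767 [-0.5  1.  -1.2] y 0.0768 z 0.3241
0.0787 [-0.1  1.1 -0.9] y 0.0789 z 0.3241
0.0807 [-0.1  0.5 -1.2] y 0.0809 z 0.3242
0.0827 [-0.3  1.  -2.1] y 0.0829 z 0.3242
0.0847 [ 0.2  0.8 -2.4] y 0.0848 z 0.3241
0.0867 [ 0.1  0.2 -1.2] y 0.0868 z 0.324
0.0887 [-0.3  0.4 -0.3] y 0.0888 z 0.3241
0.0907 [ 0.   0.1 -1.5] y 0.0909 z 0.3242
0.0927 [-0.5  0.8 -1.3] y 0.0929 z 0.3242
0.0947 [-0.4  1.  -2.4] y 0.0949 z 0.3242
0.0967 [ 0.2  1.1 -1.9] y 0.0968 z 0.3241
0.0987 [-0.8 -0.2 -1.4] y 0.0988 z 0.3241
0.1007 [-0.3  0.8 -0.8] y 0.1009 z 0.3241
0.1027 [-1.3  0.5 -1.3] y 0.1029 z 0.3242
0.1047 [-0.1  0.7 -1.5] y 0.1049 z 0.3242
0.1067 [-0.  -0.3 -1.9] y 0.1068 z 0.3242
0.1087 [-0.1  0.2 -2.5] y 0.1088 z 0.3242
0.1107 [ 0.5 -0.1 -1.5] y 0.1108 z 0.3241
0.1127 [ 0.1  0.8 -3.1] y 0.1129 z 0.3241
0.1147 [ 0.7 -0.3 -2.5] y 0.1148 z 0.3239
0.1167 [-0.1  0.  -3.2] y 0.1168 z 0.3238
0.1187 [-0.2  0.2 -1.7] y 0.1188 z 0.3236
0.1207 [-0.3  0.9 -1.7] y 0.1208 z 0.3236
0.1227 [ 0.   0.6 -1. ] y 0.1228 z 0.3236
0.1247 [ 0.   0.  -0.2] y 0.1248 z 0.3236
0.1267 [ 0.2  0.6 -1. ] y 0.1269 z 0.3238
0.1287 [-0.2  0.5 -0.9] y 0.1289 z 0.3238
0.1307 [-0.1  0.4 -2. ] y 0.1309 z 0.3239
0.1327 [-0.4  1.1 -2.1] y 0.1328 z 0.3238
0.1347 [ 0.3  0.3 -1.6] y 0.1349 z 0.3238
0.1367 [-0.5  0.7 -2.4] y 0.1368 z 0.3238
0.1387 [-0.1 -3.6 -1.5] y 0.1383 z 0.3237
0.1407 [-0.7 -4.7  1.1] y 0.1403 z 0.3237
0.1427 [ 0.1 -4.1  2.3] y 0.1423 z 0.3239
0.1447 [-0.2 -4.8  3.9] y 0.1444 z 0.3242
0.1467 [ 0.8 -5.3  3.3] y 0.1463 z 0.3245
 t 57.32 tcp [ 0.52   -0.2669  0.3252] F [ 0.7 -5.7  3.7] w 0.0367 gf 14.8
0.0018349192088146472 0.32482584740884224
```

It slid freely and met the plate at s≈0.138. There are 14 s left, so I'll lift out now with a force check.

```bash
python3 - <<'E'
from h import *
gp=TC+.0295*TX+.042*TY; RT=[np.pi,0,PT+np.pi/2]
print(r.inverse_kinematics([*gp,.39],RT) is not None, r.inverse_kinematics([*gp,.2325],RT) is not None)
dx=.0018; s=.1458
claw.grasp(25)
go(dx,s,.3252+.010,vel=.08); f=fr(1); print(f.round(1),r.read_tcp_pos(),r.read_t())
if f[2]>-9:
    go(dx,s,.3252+.065,vel=.2); f=fr(1); st("lifted")
E
```

```text
True True
[ 0.4 -0.7 -2.9] [ 0.5199528  -0.2668728   0.33484321] 57.825
lifted t 58.26 tcp [ 0.52   -0.2672  0.3897] F [-0.6  0.3 -2.7] w 0.0369 gf 26.8
```

```bash
python3 - <<'E'
from h import *
gp=TC+.0295*TX+.042*TY; RT=[np.pi,0,PT+np.pi/2]
snap("scene","scene11")
r.reach([*gp,.39],RT); st("over")
r.servo_line([*gp,.245],vel=.2)
z=.245
while z>.229:
    z-=.003; r.servo_line([*gp,z],vel=.05); f=r.read_force()
    if f[2]>-0.5: break
st("touch")
G={n:cv2.cvtColor(load(n)["image"],cv2.COLOR_RGB2GRAY) for n in("scene5","scene11")}
for n,(x,y,w,h) in {"panelR":(318,200,22,24),"plate":(233,190,16,18),"knob":(266,194,12,12)}.items():
    R=cv2.matchTemplate(G["scene11"][y-15:y+h+15,x-35:x+w+25],G["scene5"][y:y+h,x:x+w],cv2.TM_CCOEFF_NORMED); _,v,_,l=cv2.minMaxLoc(R); print(n,l[0]-35,l[1]-15,round(v,2))
E
```

```text
over t 59.39 tcp [ 0.4158 -0.007   0.39  ] F [ 0.3 -0.4 -2.4] w 0.0366 gf 26.8
touch t 61.27 tcp [ 0.4158 -0.0065  0.2335] F [ 0.3 -0.5  2.1] w 0.0364 gf 26.4
panelR -4 1 0.98
plate -4 0 0.84
knob -4 1 0.73
```

The rail is still about 11.5 mm to the left, unchanged since before. I'll release the hook, nudge the rail back and retreat.

```bash
python3 - <<'E'
from h import *
claw.release(); p=r.read_tcp_pos()
r.servo_line([p[0],p[1],.37],vel=.3)
st("up")
D=.0435
def pt(s,z): return [*(P0[:2]+D*X+s*Y),z]
r.reach(pt(.187,.34),RH)
r.servo_line(pt(.187,.281),vel=.2); st("beside")
s=.170; r.servo_line(pt(s,.281),vel=.12); f0=fr(1)[1]; sc=None
while s>.150:
    s-=.002; r.servo_line(pt(s,.281),vel=.06); f=fr(1)
    if f[1]>2.5: sc=s; break
print("contact",sc,f.round(1),"t",r.read_t())
if sc:
    e=max(sc-.0125,.1495); r.servo_line(pt(e,.281),vel=.05); print("push",e,fr(1).round(1))
    r.servo_line(pt(e+.02,.281),vel=.15)
snap("scene","scene12"); st("end")
G={n:cv2.cvtColor(load(n)["image"],cv2.COLOR_RGB2GRAY) for n in("scene5","scene12")}
for n,(x,y,w,h) in {"panelR":(318,200,22,24),"jar":(345,175,20,36)}.items():
    R=cv2.matchTemplate(G["scene12"][y-15:y+h+15,x-35:x+w+25],G["scene5"][y:y+h,x:x+w],cv2.TM_CCOEFF_NORMED); _,v,_,l=cv2.minMaxLoc(R); print(n,l[0]-35,l[1]-15,round(v,2))
E
```

```text
up t 62.9 tcp [ 0.4155 -0.0064  0.3705] F [ 0.2  0.  -0.8] w 0.0929 gf 0.0
beside t 64.38 tcp [ 0.5634 -0.2271  0.2814] F [0.3 0.4 0.3] w 0.0929 gf 0.0
contact 0.166 [0.3 2.9 1.7] t 65.2
push 0.1535 [0.9 4.4 1.3]
end t 65.94 tcp [ 0.5629 -0.2417  0.281 ] F [-0.1 -0.7 -0. ] w 0.0931 gf 0.0
panelR 2 0 0.98
jar 0 0 0.97
```

```bash
python3 - <<'E'
from h import *
def ecc(f1,f2,x,y,w,h):
    a,b=[cv2.cvtColor(load(f)["image"],cv2.COLOR_RGB2GRAY) for f in(f1,f2)]
    R=cv2.matchTemplate(b[y-12:y+h+12,x-20:x+w+20],a[y:y+h,x:x+w],cv2.TM_CCOEFF_NORMED); _,v,_,l=cv2.minMaxLoc(R); i,j=l
    q=lambda m,c,p:.5*(m-p)/(m-2*c+p)
    sx=q(R[j,i-1],R[j,i],R[j,i+1]); sy=q(R[j-1,i],R[j,i],R[j+1,i]); return round(i-20+sx,2),round(j-12+sy,2),round(float(v),2)
W={"panelR":(318,200,22,24),"plate":(233,190,16,18),"knob":(266,194,12,12),"Rtrack":(300,168,24,16)}
for f1,f2 in(("scene0","scene5"),("scene5","scene10"),("scene5","scene11"),("scene5","scene12")): print(f1,f2,{n:ecc(f1,f2,*k) for n,k in W.items()})
c=load("scene5")
for n,x,y,z in(("panelR",-.06,-.07,.04),("knob",-.025,.063,.088),("plate",0,.142,.1)):
    b=proj(c,[*(HK+x*X+y*Y),z]); print(n,b.round(),"per10mm y",(proj(c,[*(HK+x*X+(y+.01)*Y),z])-b).round(2),"x",(proj(c,[*(HK+(x+.01)*X+y*Y),z])-b).round(2))
E
```

```text
scene0 scene5 {'panelR': (np.float32(-0.1), np.float32(0.14), 0.98), 'plate': (np.float32(-0.01), np.float32(-0.01), 1.0), 'knob': (np.float32(0.01), np.float32(0.07), 1.0), 'Rtrack': (np.float32(-0.12), np.float32(-0.07), 0.95)}
scene5 scene10 {'panelR': (np.float32(-3.96), np.float32(0.89), 0.98), 'plate': (np.float32(-4.3), np.float32(0.76), 0.87), 'knob': (np.float32(-4.02), np.float32(0.99), 0.7), 'Rtrack': (np.float32(-3.81), np.float32(1.37), 0.62)}
scene5 scene11 {'panelR': (np.float32(-3.96), np.float32(0.88), 0.98), 'plate': (np.float32(-4.27), np.float32(0.09), 0.84), 'knob': (np.float32(-4.2), np.float32(0.56), 0.73), 'Rtrack': (np.float32(-4.01), np.float32(1.07), 0.9)}
scene5 scene12 {'panelR': (np.float32(1.64), np.float32(0.01), 0.98), 'plate': (np.float32(1.95), np.float32(-0.07), 0.83), 'knob': (np.float32(1.41), np.float32(0.07), 0.92), 'Rtrack': (np.float32(0.9), np.float32(-0.17), 0.93)}
panelR [321. 208.] per10mm y [-3.09  0.88] x [-1.87 -1.67]
knob [272. 199.] per10mm y [-3.34  0.88] x [-1.69 -1.68]
plate [241. 198.] per10mm y [-3.45  0.89] x [-1.55 -1.7 ]
```

The rail is now about 4 mm from its start position, inside the 8 mm limit. I'll raise clear, check the tray numerically and hand in.

```bash
python3 - <<'E'
from h import *
p=r.read_tcp_pos(); r.servo_line([p[0],p[1],.37],vel=.25)
t=snap("top","top13"); a=load("top5")["image"]
g=cv2.cvtColor(t["image"],cv2.COLOR_RGB2HSV); m=((g[:,:,2]<75)).astype(np.uint8)
for z,n in((.066,"dark"),):
    H,W=m.shape; pts=[]
    for v,u in zip(*np.nonzero(m)):
        q=onz(t,u,v,z)[:2]-TC; x,y=TX@q,TY@q
        if abs(x)<.09 and abs(y)<.1: pts.append((x,y))
    pts=np.array(pts); print(n,len(pts),pts.mean(0).round(3) if len(pts) else "",np.percentile(pts,[5,95],axis=0).round(3).tolist() if len(pts) else "")
k=((g[:,:,0]>15)&(g[:,:,0]<35)&(g[:,:,1]<80)&(g[:,:,2]>150)).astype(np.uint8); st()
E
```

```text
dark 0  
 t 66.5 tcp [ 0.5626 -0.2421  0.3695] F [-0.2  0.1  0.3] w 0.0928 gf 0.0
```

```bash
python3 - <<'E'
from h import *
for f in("top5","top13","scene12"):
    c=load(f); g=cv2.cvtColor(c["image"],cv2.COLOR_RGB2HSV); print(f)
    for x in(.06,.04,.02,0,-.03): print(x,[(int(g[int(v),int(u),1]),int(g[int(v),int(u),2])) for u,v in(proj(c,[*(TC+x*TX+y*TY),.06]) for y in(.08,.06,.04,.02,0,-.03,-.065))])
E
```

```text
top5
0.06 [(92, 172), (90, 179), (91, 173), (90, 179), (89, 177), (90, 175), (89, 184)]
0.04 [(89, 177), (88, 183), (87, 185), (88, 186), (87, 188), (86, 190), (62, 188)]
0.02 [(87, 182), (86, 193), (86, 190), (85, 194), (86, 190), (84, 197), (54, 207)]
0 [(97, 124), (88, 183), (87, 185), (87, 184), (88, 185), (86, 190), (48, 216)]
-0.03 [(92, 139), (84, 191), (86, 193), (85, 192), (85, 192), (84, 192), (63, 178)]
top13
0.06 [(28, 173), (27, 172), (29, 170), (30, 162), (34, 137), (42, 92), (87, 181)]
0.04 [(28, 173), (28, 172), (29, 168), (31, 149), (39, 105), (44, 92), (62, 185)]
0.02 [(28, 172), (29, 170), (30, 160), (36, 126), (41, 93), (73, 125), (54, 204)]
0 [(28, 172), (29, 165), (32, 143), (40, 96), (44, 92), (86, 187), (51, 205)]
-0.03 [(29, 167), (32, 151), (41, 106), (44, 93), (50, 96), (85, 189), (72, 128)]
scene12
0.06 [(12, 85), (9, 179), (22, 205), (21, 205), (23, 202), (24, 157), (57, 112)]
0.04 [(12, 155), (13, 139), (23, 200), (21, 204), (22, 206), (25, 156), (57, 112)]
0.02 [(10, 149), (22, 184), (24, 189), (24, 195), (23, 200), (25, 114), (31, 138)]
0 [(12, 149), (24, 179), (22, 182), (25, 185), (24, 188), (20, 113), (23, 142)]
-0.03 [(11, 89), (23, 169), (23, 175), (22, 177), (23, 179), (22, 115), (23, 132)]
```

```bash
python3 - <<'E'
from h import *
q=list(r.read_qpos()); q[0]-=.75; r.move_j(q)
t=snap("top","top14"); st()
g=cv2.cvtColor(t["image"],cv2.COLOR_RGB2HSV); pts=[]
for v,u in zip(*np.nonzero(g[:,:,2]<75)):
    w=onz(t,u,v,.06)[:2]-TC; x,y=TX@w,TY@w
    if abs(x)<.1 and abs(y)<.1: pts.append((x,y))
pts=np.array(pts); print(len(pts)); 
if len(pts): print(pts.mean(0).round(3),np.percentile(pts,[5,95],axis=0).round(3).tolist())
for x in(.05,.03,.02,0,-.03): print(x,[(int(g[int(v),int(u),1]),int(g[int(v),int(u),2])) for u,v in(proj(t,[*(TC+x*TX+y*TY),.06]) for y in(.08,.06,.04,.02,0,-.03,-.065))])
E
```

```text
t 68.2 tcp [ 0.2478 -0.56    0.3694] F [-0.4 -1.   0.6] w 0.0931 gf 0.0
321
[0.022 0.029] [[-0.01, 0.013], [0.051, 0.046]]
0.05 [(93, 113), (94, 144), (66, 58), (59, 65), (90, 170), (95, 145), (65, 170)]
0.03 [(91, 131), (86, 187), (68, 71), (71, 61), (86, 183), (85, 191), (60, 191)]
0.02 [(87, 176), (85, 186), (46, 66), (50, 66), (86, 184), (85, 190), (55, 201)]
0 [(58, 102), (87, 176), (26, 77), (26, 78), (86, 174), (85, 183), (38, 148)]
-0.03 [(40, 103), (83, 182), (35, 144), (32, 152), (30, 161), (29, 165), (30, 169)]
```

The hook is in the tray at about (0.02, 0.03) and the roll is beside it, so I'm handing in.

```bash
python3 -c "
from workcell import job_done
print(job_done())"
```

```text
the job is handed in; nothing more can be done
None
```

I handed the job in at about 68 s with the roll and the hook both in the tray; the rail got dragged about 11.5 mm while sliding the hook, and I pushed it back to roughly 4 mm from its start by camera estimate (limit 8 mm). No verdict was returned.

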